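# Refill the sweet jar and turn the desk carousel to the front

## Robot

A 6-joint arm with a two-finger parallel gripper is mounted at the origin on the work surface. World frame = base frame: x ahead of the robot, y to its left, z up, the work surface at z = 0. Lengths are in m, angles in rad, forces in N, time in s.
With the tool pointing down it reaches from about 0.375 to 0.9 m from the base axis. Payload 3.1 kg.
Tool frame: the origin (TCP) lies midway between the tips of the shut fingers; the grasp point (between the pads) lies 19 mm behind it (manip.tcp_to_grasp is the distance from the TCP to the grasp point, in m); z points along the fingers, y is the line along which they close (so a half turn about z gives the same grasp; the last joint's range is limited). The gripper opens to 85 mm and grips with 20 to 120 N. Pads are 22 mm wide; open, the fingers measure 114 mm over their backs; the gripper's body (76 mm by 85 mm) begins 54 mm behind the grasp point. The pads swing forward as they close: fully open they stand 13 mm farther back than shut.
Start: joints at [-1.335, 0.527, 1.433, -0, 1.181, -0.178], TCP at [0.251, -0.572, 0.231] pointing down, gripper open.
Joint ranges: [-3.08, 3.08], [-0.75, 2.2], [0.22, 2.44], [-1.43, 4.57], [0, 2.65], [-2.85, 2.85]. Speed limits (rad/s): [2.79, 2.79, 3.14, 3.14, 3.14, 3.14].

## Interface

Orientations are given as a unit quaternion [x, y, z, w].
In Python, from station import manip gives the robot as it stands. The module is installed in compiled form; this text tells all that it offers.
- The arm moves only by the shell command python3 -m crank 'ROWS' [OPENING] [FORCE]. ROWS is JSON, a list of rows, each a list of 2 entries, a list of its own where there are three numbers: the shift along the tool's x, y, z in cm, then the turn about the tool's z in degrees. In form: [[[x, y, z], spin], ...]. A call has 1 to 10 rows; each row is the pose to reach, as a shift and turn from the pose commanded when the call began, along the tool's axes at that moment; what a row does not reach only later rows make up. A row lasts 1/10 s, in which the tool goes at most 50 mm and 8.59 degrees, less where a joint would pass 70% of its speed; a pose out of reach is approached as far as the arm can. A call with a gripper value outside its range is refused whole. OPENING is the finger opening in cm, from 0 to 8.54, set as the call begins (- or left out, the last holds). The fingers move at their own pace and stop on an object; FORCE is the grip in N (left out, the last holds). Time passes only in rows, so rows that repeat a pose let the fingers close. It gives the time, the measured TCP pose, the force and the opening at its end, in the units of the state.
- manip.sense(): the state, without advancing time (a new reading comes with each control period).
- manip.snapshot(name): name is "scene" or "top" or "wrist"; returns the picture (384x512x3 uint8, red, green, blue); there is no depth.
- manip.camera_params(name): a dict with "fx", "fy", "cx", "cy" (pixels), "k1" (the pictures are not rectified: a ray, as slopes to the right and down, at radius r is drawn at 1 + k1 r^2 times it, then the intrinsics apply), "pose" (4x4, takes a point from camera to world coordinates). Camera axes: x right, y up, looking along -z (the intrinsics and any distortion apply to the point x, -y, -z); pixel columns grow to the right and rows downward; lengths in m; the calibration is good to about 2 mm. A picture is of the moment at which its call begins: read the wrist's pose just before it. camera_params takes no time and is no camera call; for the wrist camera it gives the pose at the moment of the call.
- manip.sign_off(): hands the job in, once; it reports no verdict.
The state is a dict: "t": time; "q": joint angles; "qd": joint speeds; "tau": joint torques, N m; "tcp_pos": TCP position; "tool_rot": TCP orientation; "force": force on the tool from outside, world axes, zero at the start; "ft_torque": the same for the moment, N m; "finger_gap": opening from 0.0 (shut) to 1.0 (fully open).
Only numpy, scipy, OpenCV 4.12 (cv2) and the standard library are available. Lean on these libraries where they do the work, as an engineer would, in place of code of your own. Each camera call takes 0.05 s, during which the arm holds its last target. There are 200 camera calls.

## Task

Pick up the white scoop cup by its blue handle, tip all six sweets out of it into the green jar on the desk carousel, and stand the empty scoop upright on the desk again. Then take the black bar handle at the carousel's centre and turn the carousel until the green jar faces the front, right behind the red mark on the base, and finish while still gripping it, holding the turntable still; do not put anything down or let go at the end. Leave the tumbler, the stapler and the tape dispenser where they are.

Things in the scene. Friction and masses are not known exactly. Their poses are not given: they have to be found in the camera images.
- scoop_grip (a point): Grasp point on the upright blue handle of the loose white scoop cup (about 0.1 kg), 74 mm above its underside. Axes: z up, x towards the pouring spout, y across. The handle is a post 14 mm wide (y), 24 mm long (x), ending 18 mm above this point; pinch it across y from above. The cup's tray lies in front of it, 42 mm high, 54 mm wide.
- scoop_lip (a point): Middle of the scoop's pouring lip, 118 mm in front (x) of the handle's grasp point and 40 mm below it. Same axes.
- scoop: The same scoop cup: origin on its underside, 46 mm in front of and 74 mm below the handle's grasp point; same axes. Open tray, flat floor from 30 mm behind to 38 mm before the origin, then a spout floor that rises at about 41 degrees to the lip; tipping the cup forward about y by 65 to 75 degrees empties it.
- jar (a point): The green jar, fixed on the turntable: centre of its mouth, in the plane of the rim, 88 mm above the desk and 78 mm from the turntable's axis. Round, outside diameter 94 mm, wall 4 mm, 57 mm deep inside. The three other holders on the turntable (dark steel, white, black with yellow notes) are lower and need nothing.
- front_spot (a point): Fixed to the carousel's base: where the centre of the green jar's mouth is when the jar faces the front, 78 mm from the turntable's axis towards the red mark on the base's rim. Its x axis points from the turntable's axis out to the red mark, z up, so the turntable's axis lies 78 mm behind this point along x.
- base: Grey round base of the carousel, diameter 300 mm, 12 mm high, fixed to the desk; origin under its centre, on the turntable's axis; x points to the red mark (the front). The wooden turntable on it (diameter 254 mm) turns endlessly either way with light friction (about 0.08 N m) and stays where it is left.
- turntable: The wooden turntable with the jars and the handle, all one piece; origin on its axis, 12 mm above the desk; x points to the green jar, z up.
- grip (a point): The black bar handle on the turntable's centre post, on its axis: centre of the bar, 121 mm above the desk. 60 mm long (its x axis), 16 mm wide (y), 26 mm high (z); turns with the turntable. Its +x end points to the green jar. Pinch it across y from above; a half turn gives the same grasp. Nothing else on the carousel is higher than 88 mm.
- candy1_center (a point): Centre of a hard round sweet, red ball 22 mm in diameter, 10 g, lying in the scoop cup at the start (one of six).
- candy2_center (a point): Centre of a hard round sweet, orange ball 22 mm in diameter, 10 g, lying in the scoop cup at the start (one of six).
- candy3_center (a point): Centre of a hard round sweet, red ball 22 mm in diameter, 10 g, lying in the scoop cup at the start (one of six).
- candy4_center (a point): Centre of a hard round sweet, orange ball 22 mm in diameter, 10 g, lying in the scoop cup at the start (one of six).
- candy5_center (a point): Centre of a hard round sweet, red ball 22 mm in diameter, 10 g, lying in the scoop cup at the start (one of six).
- candy6_center (a point): Centre of a hard round sweet, orange ball 22 mm in diameter, 10 g, lying in the scoop cup at the start (one of six).
- tumbler: Steel travel tumbler with black lid, 74 mm across, 172 mm high, loose bystander; origin under its centre.
- stapler: Black stapler, 140 x 36 mm, about 50 mm high, long along x, loose bystander; origin under its centre.
- tape: Grey tape dispenser, 130 x 50 mm, 74 mm high, long along x, loose bystander; origin under its centre.

How it is judged:
On the way, in this order (a step that is already met when the one before it is completed fails the run):
1. the scoop is held up off the desk and all six sweets are in the green jar (horizontal distance between each of candy1_center, candy2_center, candy3_center, candy4_center, candy5_center, candy6_center and jar below 0.04 m and z of each of candy1_center, candy2_center, candy3_center, candy4_center, candy5_center, candy6_center in the frame of jar below -0.005 m and height (world z) of scoop_grip above 0.1 m and contact force between the fingers and scoop above 0.5 N), for 0.2 s.
2. the scoop stands upright on the desk, let go (height (world z) of scoop_grip between 0.068 and 0.08 m and angle between scoop_grip's own z axis and vertical below 0.12 rad and contact force between the fingers and scoop below 0.1 N), for 0.2 s.
3. the green jar faces the front, the fingers on the turntable (horizontal distance between jar and front_spot below 0.01 m and contact force between the fingers and turntable above 3 N), for 0.2 s.
At the end, for the whole second after the job is handed in: All six sweets lie in the green jar, below its rim; the scoop stands upright (within 7 degrees) on the desk, let go, at rest; the jar's centre is within 10 mm of the front spot, the turntable still (below 0.05 rad/s), and the fingers press on the carousel with over 3 N for the last second (all of step 2 and all of step 3 and horizontal distance between each of candy1_center, candy2_center, candy3_center, candy4_center, candy5_center, candy6_center and jar below 0.04 m and z of each of candy1_center, candy2_center, candy3_center, candy4_center, candy5_center, candy6_center in the frame of jar below -0.005 m and angular speed of turntable below 0.05 rad/s and linear speed of scoop below 0.02 m/s); the arm keeps its last pose, push and grip.
It fails at once if the steel travel tumbler is moved by more than 30 mm (distance of tumbler from where it was at the start of the episode above 0.03 m).
It fails at once if the stapler is moved by more than 30 mm (distance of stapler from where it was at the start of the episode above 0.03 m).
It fails at once if the tape dispenser is moved by more than 30 mm (distance of tape from where it was at the start of the episode above 0.03 m).
It also fails if it takes over 72 s, if anything falls off the work surface, if the arm or the gripper's body presses on something with over 40 N, if the wrist force passes 120 N, or if a joint passes its speed limit or range.

## Working session

There is one attempt and no reset: what is moved stays moved. The work goes in short steps, Python scripts to look and compute and a shell command to move; the robot and the scene stay as the last step left them, time stands still between calls to the robot, and variables do not carry over. Pictures are saved under pics/ and viewed, on a budget of 10 in all, crops included, one or two more only if the job needs it, and the job is handed in when it is done.

```bash
mkdir -p pics
cat > h.py <<'E'
import numpy as np, cv2
from station import manip
from scipy.spatial.transform import Rotation as R
def snap(cam,name):
    p=manip.camera_params(cam); im=manip.snapshot(cam); cv2.imwrite(f'pics/{name}.png',im[:,:,::-1]); 
    np.savez(f'pics/{name}.npz',pose=np.array(p['pose']),**{k:p[k] for k in('fx','fy','cx','cy','k1')}); return im
def ray(name,u,v):
    p=np.load(f'pics/{name}.npz'); xd,yd=(u-p['cx'])/p['fx'],(v-p['cy'])/p['fy']; x,y=xd,yd
    for _ in range(30): s=1+p['k1']*(x*x+y*y); x,y=xd/s,yd/s
    T=p['pose']; return T[:3,3],T[:3,:3]@np.array([x,-y,-1.])
def at(name,u,v,z):
    o,d=ray(name,u,v); return o+d*(z-o[2])/d[2]
def proj(name,P):
    p=np.load(f'pics/{name}.npz'); T=p['pose']; c=T[:3,:3].T@(np.array(P,float)-T[:3,3]); x,y=c[0]/-c[2],-c[1]/-c[2]
    s=1+p['k1']*(x*x+y*y); return p['fx']*x*s+p['cx'],p['fy']*y*s+p['cy']
def totool(target):
    s=manip.sense(); return R.from_quat(s['tool_rot']).inv().apply(np.array(target)-s['tcp_pos'])*100
E
python3 - <<'E'
from h import *
a=snap('scene','s0'); b=snap('top','t0')
s=manip.sense(); print(s['tcp_pos'],s['tool_rot'],R.from_quat(s['tool_rot']).as_matrix().round(3),manip.tcp_to_grasp)
for n in('s0','t0'): print(np.load(f'pics/{n}.npz')['pose'].round(3))
cv2.imwrite('pics/st0.png',cv2.resize(b,(800,600),interpolation=cv2.INTER_CUBIC)[:,:,::-1])
E
```

```text
[ 0.25117427 -0.5716084   0.23043682] [ 9.78671833e-01  2.05427599e-01 -3.88461759e-05 -9.70735319e-04] [[ 0.916  0.402 -0.   ]
 [ 0.402 -0.916  0.002]
 [ 0.    -0.002 -1.   ]] 0.0187
[[ 0.573 -0.496  0.652  1.531]
 [ 0.819  0.338 -0.463 -0.759]
 [ 0.009  0.8    0.6    0.99 ]
 [ 0.     0.     0.     1.   ]]
[[ 0.028  0.997 -0.071  0.474]
 [-0.999  0.03   0.032 -0.062]
 [ 0.034  0.07   0.997  1.2  ]
 [ 0.     0.     0.     1.   ]]
```

View pics/st0.png

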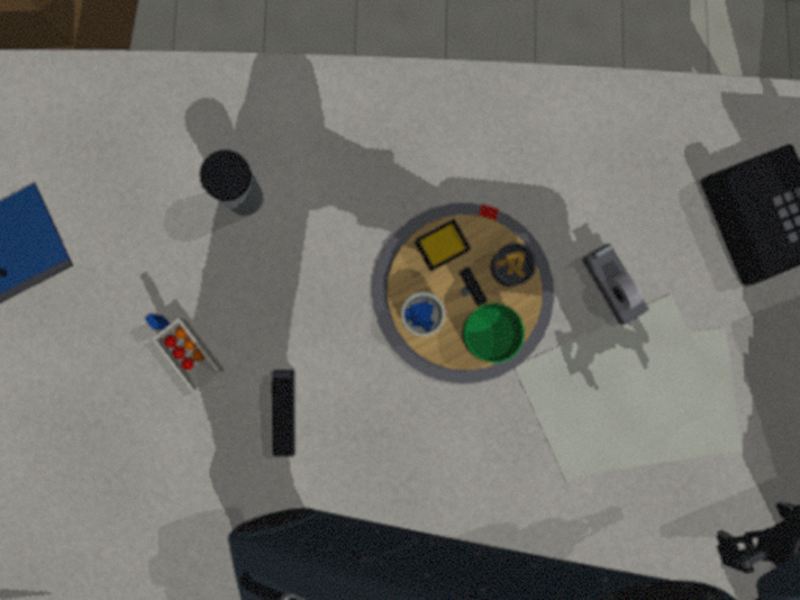

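View pics/s0.png

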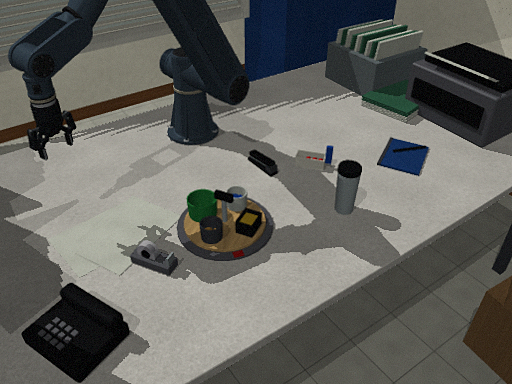

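```bash
python3 - <<'E'
from h import *
f=1.5625
g=lambda u,v,z:at('t0',(u+.5)/f-.5,(v+.5)/f-.5,z)
pts=dict(base=(463,292,.012),red=(489,212,.012),jar=(493,333,.088),bar=(473,286,.134),handle=(156,321,.092),trayL=(157,340,.042),trayR=(181,321,.042),lipA=(193,391,.036),lipB=(219,371,.036),tumb=(226,176,.172),stap=(284,412,.05),tape=(615,284,.05))
for k,(u,v,z) in pts.items():
    p=g(u,v,z); print(k,p.round(3),round(np.hypot(p[0],p[1]),3))
E
python3 - <<'E'
import cv2
a=cv2.imread('pics/t0.png'); cv2.imwrite('pics/c1.png',cv2.resize(a[185:265,80:190],(770,560),interpolation=cv2.INTER_CUBIC))
E
```

```text
base [ 0.573 -0.198  0.012] 0.606
red [ 0.707 -0.239  0.012] 0.746
jar [ 0.505 -0.237  0.088] 0.558
bar [ 0.572 -0.199  0.134] 0.605
handle [0.508 0.277 0.092] 0.578
trayL [0.479 0.289 0.042] 0.56
trayR [0.51  0.252 0.042] 0.569
lipA [0.4   0.23  0.036] 0.461
lipB [0.433 0.189 0.036] 0.473
tumb [0.715 0.163 0.172] 0.734
stap [0.373 0.082 0.05 ] 0.382
tape [ 0.59 -0.44  0.05] 0.736
```

View pics/c1.png

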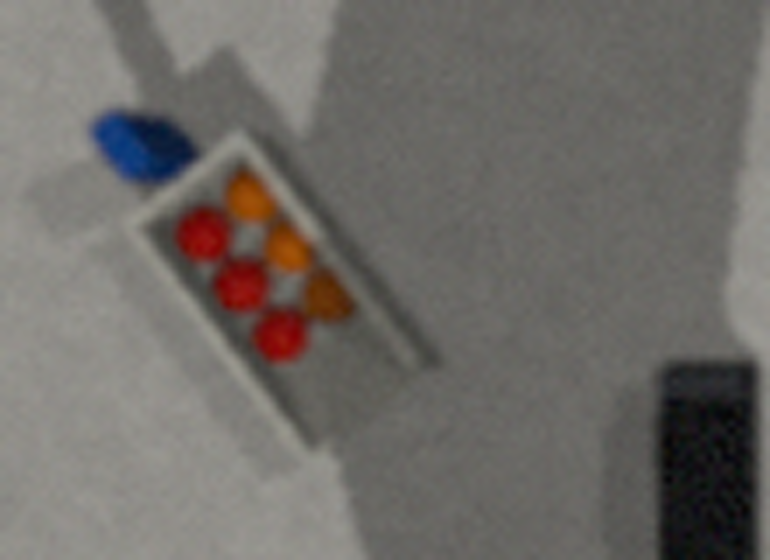

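```bash
python3 -m crank '[[[57.7,-67.6,0],-80],[[57.7,-67.6,0],-80],[[57.7,-67.6,0],-80],[[57.7,-67.6,0],-80],[[57.7,-67.6,0],-80],[[57.7,-67.6,0],-80],[[57.7,-67.6,0],-80],[[57.7,-67.6,0],-80],[[57.7,-67.6,0],-80],[[57.7,-67.6,0],-80]]' 8.5 20; python3 -c "
from h import *
print(totool([.508,.279,.17]),manip.sense()['q'])"
```

```text
t: 1.1
tcp_pos: [0.3957, -0.0915, 0.2313]
tool_rot: [0.616, 0.787, 0.0, 0.0]
force: [1.0, -0.1, 0.1]
finger_gap: 0.997
[33.27712438 19.79393876  6.13259562] [-5.04261155e-01  2.32515112e-01  1.95007281e+00  8.65038832e-05
  9.58928758e-01 -7.46540169e-01]
```

```bash
python3 -m crank '[[[33.3,19.8,6],-80],[[33.3,19.8,6],-80],[[33.3,19.8,6],-80],[[33.3,19.8,6],-80],[[33.3,19.8,6],-80],[[33.3,19.8,6],-80],[[33.3,19.8,6],-80],[[33.3,19.8,6],-80],[[33.3,19.8,6],-80],[[33.3,19.8,6],-80]]'; python3 -m crank '[[[0,0,0],-34],[[0,0,0],-34],[[0,0,0],-34],[[0,0,0],-34],[[0,0,0],-34]]'; python3 -c "
from h import *
print(totool([.508,.279,.17]),manip.sense()['q'])
im=snap('wrist','w0');cv2.imwrite('pics/w0b.png',cv2.resize(im,(800,600))[:,:,::-1])
print(np.load('pics/w0.npz')['pose'].round(3))"
```

```text
t: 2.1
tcp_pos: [0.5086, 0.2785, 0.1703]
tool_rot: [-0.036, 0.999, -0.0, -0.001]
force: [0.6, -0.3, -0.1]
finger_gap: 0.995
t: 2.6
tcp_pos: [0.5087, 0.2769, 0.1709]
tool_rot: [-0.323, 0.946, 0.0, -0.001]
force: [0.4, 0.5, 0.0]
finger_gap: 0.993
[-0.07491227  0.2131708   0.08895961] [ 3.05545392e-01  5.42680883e-01  1.60822750e+00  2.05326355e-05
  9.91727842e-01 -1.92317915e+00]
[[-0.612 -0.75  -0.252  0.443]
 [ 0.791 -0.579 -0.196  0.227]
 [ 0.001 -0.319  0.948  0.313]
 [ 0.     0.     0.     1.   ]]
```

View pics/w0b.png

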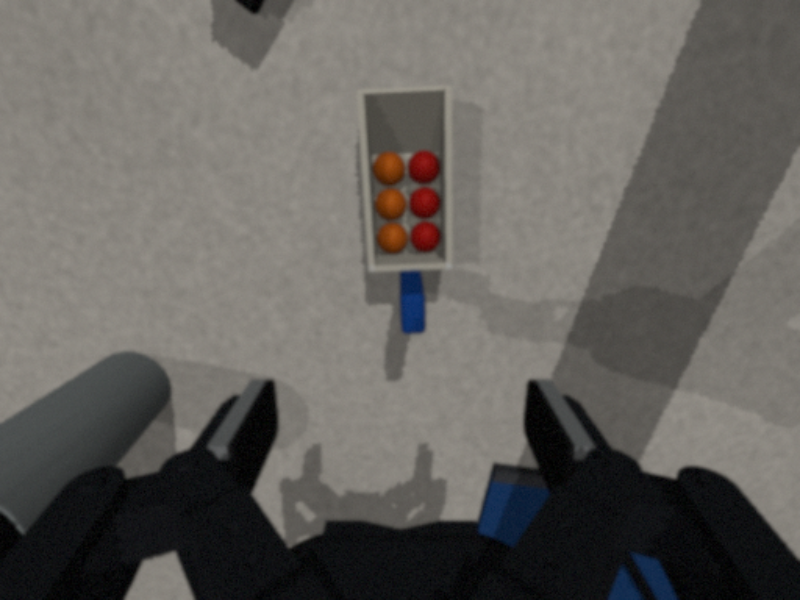

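Run:
```python
from h import *
f=1.5625
g=lambda u,v,z:at('w0',(u+.5)/f-.5,(v+.5)/f-.5,z)
h=g(412,318,.092); l=(g(361,91,.042)+g(450,89,.042))/2; b=(g(369,271,.042)+g(451,268,.042))/2
print(h,l,b,np.linalg.norm(l-b))
d=l-b; print(np.degrees(np.arctan2(d[1],d[0])),np.linalg.norm((h-b)[:2]))
d=l-h; print(np.degrees(np.arctan2(d[1],d[0])))
for n in ((401,303),(422,303),(402,332),(425,332)): print(g(*n,.092))
s=manip.sense(); x=R.from_quat(s['tool_rot']).as_matrix()[:,0]; print(np.degrees(np.arctan2(x[1],x[0])))
print(totool([h[0],h[1],.055]))
```

```text
[0.5079383  0.28595254 0.092     ] [0.41566591 0.21026621 0.042     ] [0.49703583 0.27734459 0.042     ] 0.10545413400692587
-140.49908030496923 0.013891024324181862
-140.6397196908124
[0.50472419 0.2758456  0.092     ]
[0.49777179 0.28484271 0.092     ]
[0.51787153 0.28671959 0.092     ]
[0.5100814  0.29680132 0.092     ]
-142.4564090765911
[-0.49509953  0.76967979 11.59716473]
```

```bash
python3 -m crank '[[[-0.5,0.75,4],-2],[[-0.5,0.75,8],-2],[[-0.5,0.75,11],-2],[[-0.5,0.75,11.6],-2],[[-0.5,0.75,11.6],-2]]'; python3 -m crank '[[[0,0,0],0],[[0,0,0],0],[[0,0,0],0],[[0,0,0],0],[[0,0,0],0],[[0,0,0],0],[[0,0,0],0]]' 0 60; python3 -m crank '[[[0,0,-1],0],[[0,0,-2],0],[[0,0,-4],0],[[0,0,-6],0],[[0,0,-6],0]]'; python3 -c "
from h import *
im=snap('wrist','w1');cv2.imwrite('pics/w1b.png',im[:,:,::-1])"
```

```text
t: 3.15
tcp_pos: [0.5079, 0.2857, 0.0544]
tool_rot: [-0.339, 0.941, 0.0, -0.001]
force: [1.1, 0.4, 1.3]
finger_gap: 0.996
t: 3.85
tcp_pos: [0.5089, 0.286, 0.056]
tool_rot: [-0.34, 0.941, -0.0, 0.0]
force: [-0.3, -1.2, 5.5]
finger_gap: 0.153
t: 4.35
tcp_pos: [0.5104, 0.2868, 0.1182]
tool_rot: [-0.34, 0.941, -0.0, 0.003]
force: [-0.1, -0.7, -0.0]
finger_gap: 0.157
```

View pics/w1b.png

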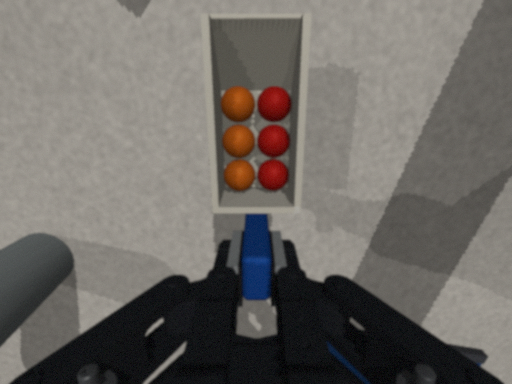

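```bash
python3 -m crank '[[[0.5,-0.3,-1],3],[[1.5,-1,-2.5],10],[[3.5,-2.4,-4],18],[[6,-4.1,-5],26],[[9,-6.2,-5],34],[[12,-8.3,-5],42],[[15,-10.3,-5],50],[[18,-12.4,-5],58],[[21,-14.5,-5],66],[[24,-16.5,-5],74]]'
python3 -m crank '[[[0,0,0],0]]' ;python3 -c "
from h import *
print(totool([.336,-.334,.168]),manip.sense()['q'])"
```

```text
t: 5.4
tcp_pos: [0.4282, 0.0045, 0.1646]
tool_rot: [0.297, 0.955, -0.0, -0.001]
force: [0.5, 0.9, -1.6]
finger_gap: 0.153
t: 5.5
tcp_pos: [0.4277, 0.0028, 0.1645]
tool_rot: [0.298, 0.955, -0.001, -0.001]
force: [0.6, 0.3, -2.6]
finger_gap: 0.158
[-11.61544422 -32.91543719  -0.31092813] [-2.55286663e-01  3.82091876e-01  1.97879955e+00 -1.44398809e-03
  7.83239962e-01 -1.22005274e+00]
```

```bash
python3 -m crank '[[[-0.3,-0.8,0],3],[[-0.9,-2.5,0],10],[[-1.8,-5,0],18],[[-2.8,-8,0],26],[[-3.9,-11,0],34],[[-4.9,-14,0],42],[[-6,-17,0],50],[[-7.1,-20,0],58],[[-8.1,-23,0],66],[[-9.2,-26,0],74]]'
python3 -c "
from h import *
print(totool([.336,-.334,.168]),manip.sense()['q'],2*np.degrees(np.arctan2(*manip.sense()['tool_rot'][1::-1])))"
```

```text
t: 6.5
tcp_pos: [0.3583, -0.2612, 0.1646]
tool_rot: [0.812, 0.584, 0.0, -0.001]
force: [1.0, -0.4, -1.9]
finger_gap: 0.159
[-7.61109203  0.20061561 -0.34554941] [-8.83133636e-01  3.98711223e-01  1.94284368e+00  3.40010575e-04
  8.01848883e-01 -5.59884093e-01] 71.46560600028782
```

Finish the transit, lower, then picture from top for a refined jar position and from the wrist.

```bash
python3 -m crank '[[[-1.5,0,0],6],[[-3,0.1,0],14],[[-4.5,0.2,0],22],[[-6,0.2,0],30],[[-7,0.2,0],36],[[-7.6,0.2,0],41],[[-7.6,0.2,0],41.5],[[-7.6,0.2,0],41.5]]'
python3 -c "
from h import *
print(manip.sense()['q'],2*np.degrees(np.arctan2(*manip.sense()['tool_rot'][1::-1])))
a=snap('top','t1');b=snap('wrist','w2')
c=cv2.resize(a[160:250,230:360],(520,360),interpolation=cv2.INTER_CUBIC)
o=np.zeros((600,800,3),np.uint8);o[:384,:512]=b;o[384:,:312]=cv2.resize(a[178:250,232:336],(312,216),interpolation=cv2.INTER_CUBIC)
cv2.imwrite('pics/m2.png',o[:,:,::-1])"
```

```text
t: 7.3
tcp_pos: [0.3368, -0.3328, 0.1647]
tool_rot: [0.965, 0.262, -0.0, -0.001]
force: [0.6, 0.1, -1.1]
finger_gap: 0.157
[-1.01616048e+00  4.31755462e-01  1.87187011e+00  2.70248450e-04
  8.39860338e-01  2.48252640e-02] 30.345562877358063
```

View pics/m2.png

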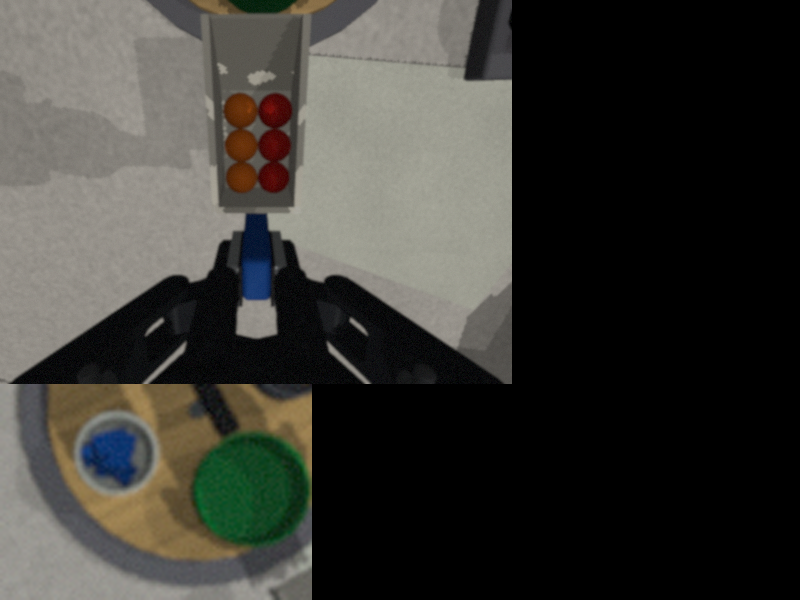

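```bash
python3 -c "
from h import *
j=at('t1',315.7,213.0,.088);print(j,totool(j), totool([.573,-.198,.1]))"
```

```text
[ 0.50451196 -0.2380435   0.088     ] [19.25325681  0.30220147  7.69737445] [27.18689748  0.30398367  6.49809216]
```

```bash
python3 -m crank '[[[0,0.3,1],0],[[0,0.3,3],0],[[0,0.3,5],0],[[0,0.3,6.6],0],[[0.8,0.3,7.2],0],[[1.6,0.3,7.2],0],[[2.0,0.3,7.2],0],[[2.2,0.3,7.2],0]]'
python3 -m crank '[[[0,0,0],0],[[0,0,0],0],[[0.3,0,0],0],[[0.5,0,0],0],[[0.6,0,0],0],[[0.7,0,0],0]]' 0 20
python3 -c "
from h import *
print(manip.sense()['force'], manip.sense()['tcp_pos']); b=snap('wrist','w3')"
```

```text
t: 8.2
tcp_pos: [0.3584, -0.3253, 0.094]
tool_rot: [0.965, 0.261, 0.0, 0.001]
force: [0.2, 0.1, -1.3]
finger_gap: 0.157
t: 8.8
tcp_pos: [0.3609, -0.324, 0.0941]
tool_rot: [0.965, 0.262, -0.003, 0.001]
force: [-16.1, -9.8, 6.0]
finger_gap: 0.154
[-16.06738564  -9.80922654   5.97059264] [ 0.36089327 -0.32398965  0.09410272]
```

```bash
python3 -m crank '[[[0.1,0,-0.5],0],[[0.2,0,-1],0],[[0.3,0,-1.5],0],[[0.5,0,-2],0],[[0.5,0,-2],0]]'
python3 -c "
from h import *
b=snap('wrist','w4');c=snap('scene','s4');a=snap('top','t4')
o=np.zeros((600,800,3),np.uint8);o[:384,:512]=b;o[384:,:288]=cv2.resize(c[150:222,100:196],(288,216));o[384:,300:612]=cv2.resize(a[178:250,232:336],(312,216))
cv2.imwrite('pics/m4.png',o[:,:,::-1])"
```

```text
t: 9.35
tcp_pos: [0.3674, -0.3194, 0.1139]
tool_rot: [0.965, 0.261, -0.001, 0.0]
force: [-5.3, -1.9, -0.6]
finger_gap: 0.154
```

View pics/m4.png

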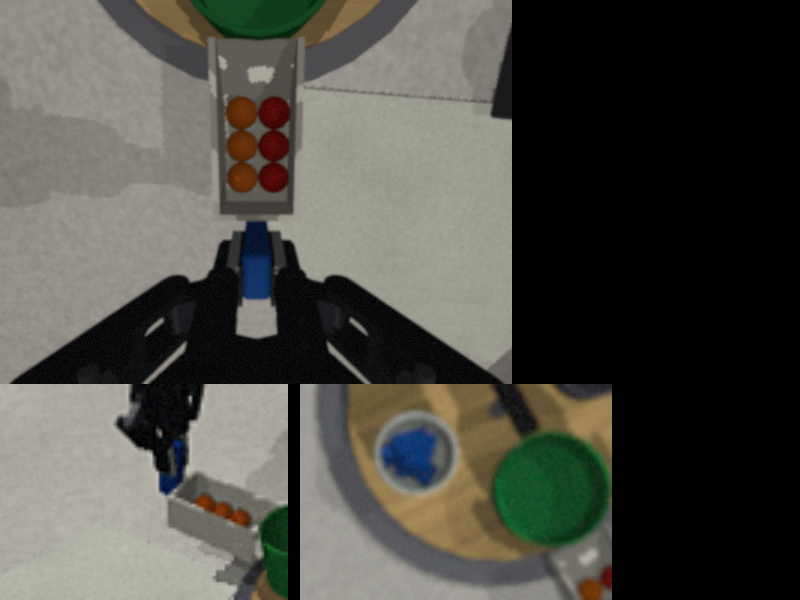

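```bash
cat >> h.py <<'E'
def rows(name,tcp,rot):
    Rm=R.from_quat(rot).as_matrix(); g=np.array(tcp)-Rm[:,2]*.0187
    for th in range(0,90,8):
        t=np.radians(th); c,s=np.cos(t),np.sin(t)
        o=[]
        for x,z in((.118,-.032),(.118,-.04),(.016,-.032)):
            o.append(round(float(proj(name,g+Rm[:,0]*(x*c+z*s)+np.array([0,0,1])*(-x*s+z*c))[1])))
        print(th,o)
E
python3 -c "
from h import *
s=manip.sense();rows('w4',s['tcp_pos'],s['tool_rot']); print(s['tcp_pos'],s['force'])"
```

```text
0 [16, 20, 209]
8 [36, 41, 215]
16 [55, 61, 221]
24 [74, 80, 228]
32 [93, 99, 235]
40 [111, 117, 243]
48 [129, 135, 250]
56 [147, 153, 258]
64 [164, 171, 266]
72 [181, 188, 274]
80 [199, 206, 283]
88 [216, 224, 291]
[ 0.36730028 -0.31942776  0.11369562] [-6.17434641 -2.86115107 -0.22046773]
```

```bash
python3 -m crank '[[[0.5,0,-0.6],0],[[0.9,0,-1.2],0],[[1.4,0,-1.8],0],[[1.8,0,-2.4],0],[[2.3,0,-2.9],0],[[2.7,0,-3.4],0],[[3.1,0,-3.7],0],[[3.6,0,-4.1],0],[[4.0,0,-4.4],0],[[4.0,0,-4.4],0]]'
python3 -c "
from h import *
s=manip.sense();b=snap('wrist','w5');a=snap('top','t5');rows('w5',s['tcp_pos'],s['tool_rot'])
o=np.zeros((600,800,3),np.uint8);o[:384,:512]=b;o[384:,300:612]=cv2.resize(a[178:250,232:336],(312,216))
cv2.imwrite('pics/m5.png',o[:,:,::-1])"
```

```text
t: 10.5
tcp_pos: [0.4026, -0.2987, 0.1576]
tool_rot: [0.965, 0.261, 0.0, 0.0]
force: [-3.9, -1.2, -0.6]
finger_gap: 0.159
0 [16, 20, 209]
8 [36, 41, 215]
16 [55, 61, 221]
24 [74, 80, 228]
32 [93, 99, 235]
40 [111, 117, 243]
48 [129, 135, 250]
56 [147, 153, 258]
64 [164, 171, 266]
72 [181, 188, 275]
80 [199, 206, 283]
88 [216, 224, 291]
```

View pics/m5.png

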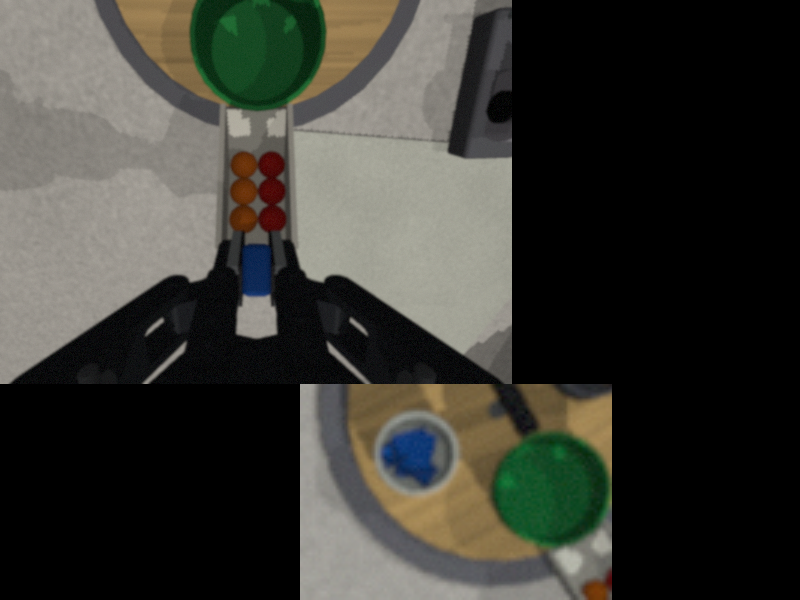

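```bash
python3 -m crank '[[[-0.4,0,0],0],[[-0.8,0,0],0],[[-0.9,0,-0.8],0],[[-0.9,0,-1.8],0],[[-0.9,0,-2.8],0],[[-0.9,0,-3.4],0],[[-0.8,0,-3.6],0],[[-0.5,0,-3.6],0],[[-0.1,0,-3.6],0],[[0.4,0,-3.6],0]]' - 40
python3 -m crank '[[[0.6,0,0],0],[[1.3,0,0],0],[[2.1,0,0],0],[[2.9,0,0],0],[[3.7,0,0],0],[[4.5,0,0],0],[[5.3,0,0],0],[[6.0,0,0],0],[[6.5,0,0],0],[[6.8,0,0],0]]'
python3 -c "
from h import *
s=manip.sense();b=snap('wrist','w6');a=snap('top','t6');print(totool([.5045,-.238,.088]))
o=np.zeros((600,800,3),np.uint8);o[:384,:512]=b;o[384:,300:612]=cv2.resize(a[178:250,232:336],(312,216))
cv2.imwrite('pics/m6.png',o[:,:,::-1])"
```

```text
t: 11.6
tcp_pos: [0.4058, -0.2967, 0.193]
tool_rot: [0.965, 0.261, -0.0, -0.0]
force: [-0.3, -0.5, -1.5]
finger_gap: 0.157
t: 12.6
tcp_pos: [0.4665, -0.2665, 0.1987]
tool_rot: [0.965, 0.262, 0.001, 0.006]
force: [-3.8, -3.9, 22.7]
finger_gap: 0.152
[ 4.70075228 -0.66605621 11.06026541]
```

View pics/m6.png

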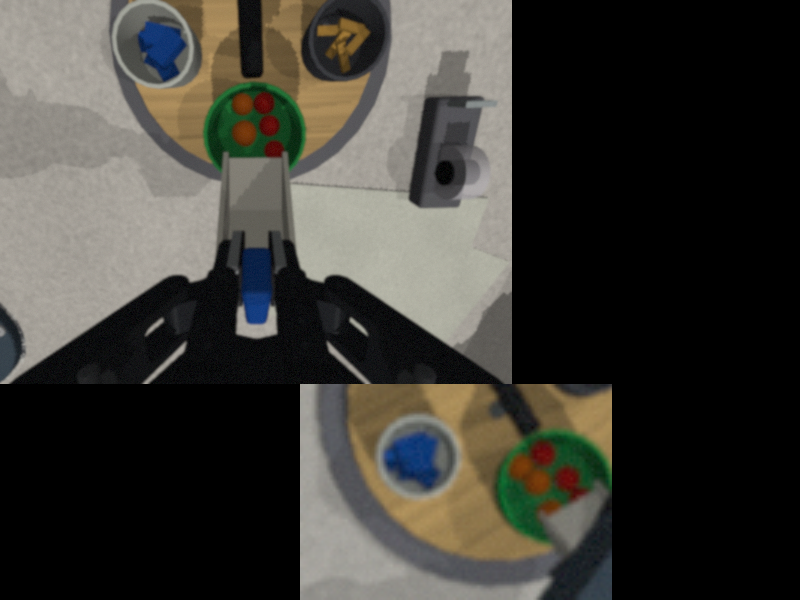

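```bash
python3 -m crank '[[[0,0,-0.5],0],[[0,0,-1.2],0],[[0,0,-2],0],[[-0.3,0,-3],0],[[-1,0,-4],0],[[-2.5,0,-5],0],[[-4.5,0,-5],0],[[-6.5,0,-5],0],[[-8,0,-5],0],[[-8,0,-5],0]]'
python3 -c "
from h import *
s=manip.sense();b=snap('wrist','w7');a=snap('top','t7');print(totool([.5045,-.238,.088]));rows('w7',s['tcp_pos'],s['tool_rot'])
o=np.zeros((600,800,3),np.uint8);o[:384,:512]=b;o[384:,300:612]=cv2.resize(a[178:250,232:336],(312,216))
cv2.imwrite('pics/m7.png',o[:,:,::-1])"
```

```text
t: 13.7
tcp_pos: [0.3932, -0.3042, 0.2438]
tool_rot: [0.966, 0.259, -0.0, -0.0]
force: [0.2, 0.5, -0.1]
finger_gap: 0.158
[12.75969103 -0.17899556 15.5790508 ]
0 [16, 20, 209]
8 [36, 41, 215]
16 [55, 61, 221]
24 [74, 80, 228]
32 [93, 99, 235]
40 [111, 117, 243]
48 [129, 135, 250]
56 [147, 153, 258]
64 [164, 171, 266]
72 [181, 188, 275]
80 [199, 206, 283]
88 [216, 224, 291]
```

View pics/m7.png

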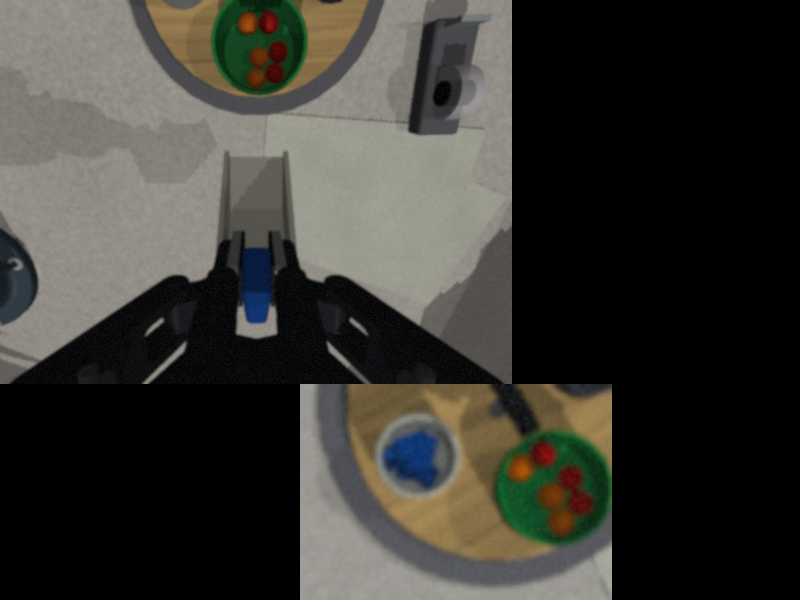

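```bash
python3 -m crank '[[[-0.5,0,1.5],0],[[-1,0,4],0],[[-1.5,0,7],0],[[-2,0,10],0],[[-2,0,12],0],[[-2,0,13],0],[[-2,0,13.5],0],[[-2,0,13.5],0]]'
python3 -m crank '[[[-0.7,0,0.6],0],[[-1.4,0,1.0],0],[[-2.1,0,1.35],0],[[-3,0,1.6],0],[[-3.9,0,1.85],0]]' 0 20
python3 -c "
from h import *
print(manip.sense()['q'])"
```

```text
t: 14.6
tcp_pos: [0.3791, -0.3138, 0.1135]
tool_rot: [0.965, 0.261, 0.0, 0.002]
force: [-5.6, 6.1, 40.1]
finger_gap: 0.152
t: 15.1
tcp_pos: [0.345, -0.3346, 0.0937]
tool_rot: [0.965, 0.261, 0.0, 0.003]
force: [-3.8, 0.6, 15.7]
finger_gap: 0.154
[-1.00255538e+00  5.67935094e-01  1.91449464e+00 -1.48344984e-03
  6.53322973e-01  4.06556329e-02]
```

```bash
python3 -m crank '[[[-0.7,0,0.2],0],[[-1.4,0,0.35],0],[[-2.1,0,0.5],0],[[-3,0,0.85],0],[[-3.9,0,1.25],0],[[-4.7,0,1.75],0],[[-5.5,0,2.3],0]]'
python3 -c "
from h import *
s=manip.sense();snap('wrist','w8');print(s['force'],s['tcp_pos'])"
```

```text
t: 15.8
tcp_pos: [0.2963, -0.3609, 0.0662]
tool_rot: [0.965, 0.26, 0.0, -0.0]
force: [1.8, 0.9, 2.7]
finger_gap: 0.157
[1.83006222 0.88024479 2.65106614] [ 0.29629842 -0.36085746  0.06623909]
```

```bash
python3 -m crank '[[[-0.4,0,0.4],0],[[-0.8,0,0.8],0],[[-1,0,1.1],0],[[-1,0,1.1],0]]'
python3 -c "
from h import *
s=manip.sense();b=snap('wrist','w9');rows('w9',s['tcp_pos'],s['tool_rot']);c=snap('scene','s9')
o=np.zeros((384,800,3),np.uint8);o[:,:512]=b;o[:216,512:]=cv2.resize(c[130:202,60:156],(288,216),interpolation=cv2.INTER_CUBIC)
cv2.imwrite('pics/m9.png',o[:,:,::-1])"
```

```text
t: 16.25
tcp_pos: [0.2878, -0.3658, 0.0556]
tool_rot: [0.965, 0.261, -0.0, -0.0]
force: [-1.9, -0.4, 4.1]
finger_gap: 0.156
0 [16, 20, 209]
8 [36, 41, 215]
16 [55, 61, 221]
24 [74, 80, 228]
32 [93, 99, 235]
40 [111, 117, 243]
48 [129, 135, 250]
56 [147, 153, 258]
64 [164, 171, 266]
72 [181, 188, 275]
80 [199, 206, 283]
88 [216, 224, 291]
```

View pics/m9.png

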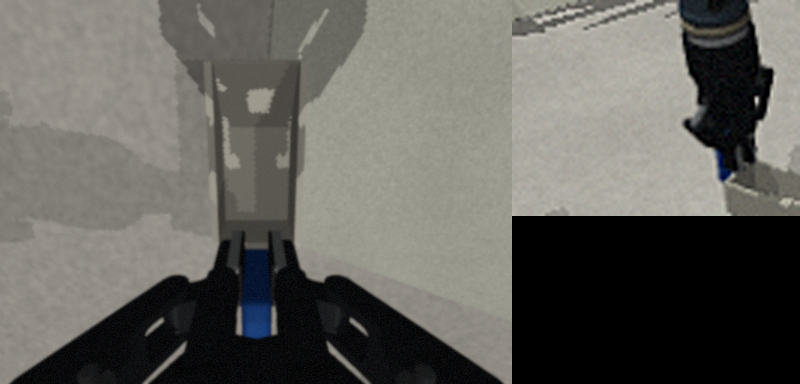

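```bash
python3 -c "
from h import *
from scipy.optimize import least_squares
s=manip.sense();Rm=R.from_quat(s['tool_rot']).as_matrix()
def fit(n,obs):
  g=s['tcp_pos']-Rm[:,2]*.0187
  def f(p):
    c,si=np.cos(p[2]),np.sin(p[2]);o=[]
    for x,z,r in obs:
      o.append(proj(n,g+Rm[:,0]*(p[0]+x*c+z*si)+np.array([0,0,1])*(p[1]-x*si+z*c))[1]-r)
    return o
  q=least_squares(f,[0,0,0.1],x_scale=[.01,.01,.1]);print(q.x[:2]*1000,np.degrees(q.x[2]),q.fun.round(1))
  p=q.x;c,si=np.cos(p[2]),np.sin(p[2])
  for nm,x,z in(('lip',.118,-.04),('corner',.084,-.074),('rear',.016,-.074)): print(nm,g[2]+p[1]-x*si+z*c)
fit('w9',[(.118,-.032,60),(.012,.018,303),(-.012,.018,337),(.084,-.072,127)])
"
```

```text
[-20.91215963  -0.75182563] -0.0592707207148105 [ 2.7 -2.9  3.2 -3.9]
lip 0.03393898664898249
corner -9.616710629530012e-05
rear -0.0001665110011513926
```

```bash
python3 -m crank '[[[0,0,0],0],[[0,0,0],0],[[0,0,0],0],[[0,0,0],0],[[0,0,0],0],[[0,0,0],0]]' 6 20; python3 -m crank '[[[0,0,-2],0],[[0,0,-5],0],[[0,0,-10],0],[[0,0,-14],0],[[0,0,-17],0],[[0,0,-17],0]]'; python3 -c "
from h import *
a=snap('top','t10');snap('wrist','w10');s=manip.sense();print(s['q'])
cv2.imwrite('pics/c10.png',cv2.resize(a[110:260,200:400],(800,600),interpolation=cv2.INTER_CUBIC)[:,:,::-1])"
```

```text
t: 16.95
tcp_pos: [0.2882, -0.3655, 0.0558]
tool_rot: [0.965, 0.261, -0.0, -0.0]
force: [-0.6, 0.4, 1.4]
finger_gap: 0.702
t: 17.55
tcp_pos: [0.2894, -0.368, 0.23]
tool_rot: [0.965, 0.261, 0.001, 0.005]
force: [0.4, -0.7, 0.1]
finger_gap: 0.703
[-1.14392540e+00  3.20856049e-01  1.82674009e+00  3.91965894e-05
  9.92622785e-01 -1.00446422e-01]
```

View pics/c10.png

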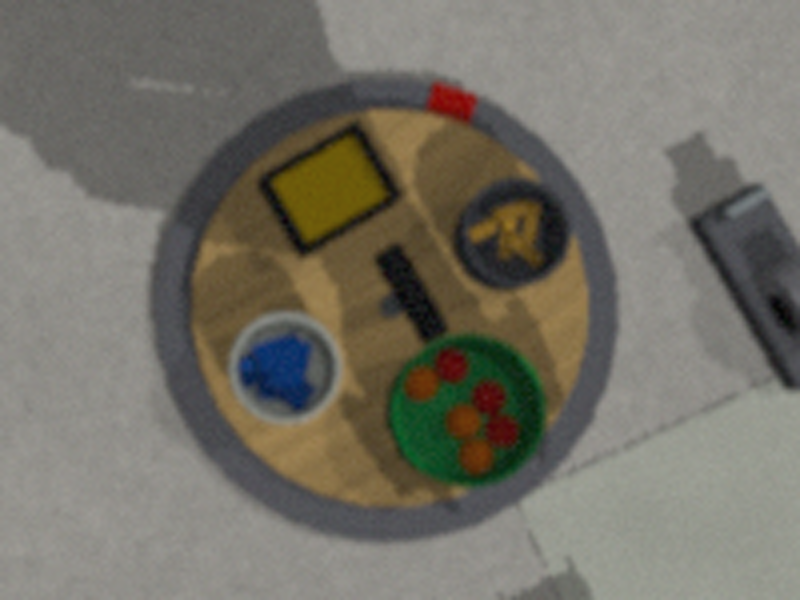

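```bash
python3 -c "
from h import *
g=lambda u,v,z:at('t10',(u+.5)/4-.5+200,(v+.5)/4-.5+110,z)
b=g(385,306.5,.012);r=g(452,102,.012);j=g(468,411,.088);br=g(411,293,.134);e1=g(390,251,.134);e2=g(432,335,.134)
print(b,r,j,br,np.linalg.norm((j-b)[:2]),np.linalg.norm((r-b)[:2]),np.linalg.norm(e1-e2))
A=lambda d:np.degrees(np.arctan2(d[1],d[0]))
print(A(r-b),A(r-br),A(j-b),A(j-br),A(e2-e1))
print(totool([b[0],b[1],.2]))"
```

```text
[ 0.57368814 -0.1975689   0.012     ] [ 0.70792177 -0.23838273  0.012     ] [ 0.50606935 -0.2402458   0.088     ] [ 0.5716835  -0.19853187  0.134     ] 0.0799601037484646 0.1403012373163791 0.05405536301235445
-16.911929512465008 -16.304646821101414 -147.74235098247013 -147.55400572169006 -152.08680408939867
[33.12118381 -0.14303554  2.6204061 ]
```

```bash
python3 -m crank '[[[3,0,0],-2],[[8,0,0],-2],[[13,0,0],-2],[[18,-0.1,0],-2],[[23,-0.1,1],-2],[[28,-0.1,2],-2],[[31,-0.1,2.6],-2],[[33.1,-0.1,2.6],-2],[[33.1,-0.1,2.6],-2]]'; python3 -c "
from h import *
snap('wrist','w11');s=manip.sense();print(s['q'],totool([.573,-.198,.102]),2*np.degrees(np.arctan2(*s['tool_rot'][1::-1])))"
```

```text
t: 18.55
tcp_pos: [0.5746, -0.1958, 0.1968]
tool_rot: [0.96, 0.279, -0.001, -0.002]
force: [0.4, -0.3, 0.7]
finger_gap: 0.698
[-5.14660225e-01  5.43311716e-01  1.51296232e+00 -3.53179590e-04
  1.09004184e+00  4.91765671e-01] [-0.06067082  0.13568988  9.51339099] 32.34544411797414
```

```bash
python3 -m crank '[[[0,0.1,3],0],[[0,0.1,6],0],[[0,0.1,8],0],[[0,0.1,9],0],[[0,0.1,9.4],0],[[0,0.1,9.4],0]]'; python3 -m crank '[[[0,0,0],0],[[0,0,0],0],[[0,0,0],0],[[0,0,0],0],[[0,0,0],0],[[0,0,0],0]]' 0 40
```

```text
t: 19.2
tcp_pos: [0.5737, -0.1995, 0.1056]
tool_rot: [0.961, 0.277, -0.0, -0.0]
force: [0.5, -0.3, -0.1]
finger_gap: 0.703
t: 19.8
tcp_pos: [0.5747, -0.1992, 0.1069]
tool_rot: [0.961, 0.277, 0.001, 0.001]
force: [-1.4, 0.2, 5.3]
finger_gap: 0.181
```

```bash
python3 -m crank '[[[0,0,0],-2],[[0,0,0],-6],[[0,0,0],-12],[[0,0,0],-19],[[0,0,0],-26],[[0,0,0],-33],[[0,0,0],-40],[[0,0,0],-47],[[0,0,0],-54],[[0,0,0],-61]]'; python3 -m crank '[[[0,0,0],-7],[[0,0,0],-14],[[0,0,0],-21],[[0,0,0],-28],[[0,0,0],-35],[[0,0,0],-42],[[0,0,0],-49],[[0,0,0],-56],[[0,0,0],-61],[[0,0,0],-65]]';  python3 -m crank '[[[0,0,0],-3],[[0,0,0],-5],[[0,0,0],-5],[[0,0,0],-5],[[0,0,0],-5]]'; python3 -c "
from h import *
a=snap('top','t12');c=snap('scene','s12');s=manip.sense();print(s['q'],2*np.degrees(np.arctan2(*s['tool_rot'][1::-1])))
o=np.zeros((600,800,3),np.uint8);o[:400,:]=cv2.resize(a[100:240,150:430],(800,400),interpolation=cv2.INTER_CUBIC);o[400:,:267]=cv2.resize(c[150:270,140:300],(267,200));o[400:,300:567]=cv2.resize(c[110:230,40:200],(267,200))
cv2.imwrite('pics/m12.png',o[:,:,::-1])
h=cv2.cvtColor(a,cv2.COLOR_RGB2HSV);m=((h[...,0]>45)&(h[...,0]<85)&(h[...,1]>120)&(h[...,2]>30));ys,xs=np.nonzero(m);print(len(xs),xs.min(),xs.max(),ys.min(),ys.max())
f=np.array([.573,-.198])+.078*np.array([np.cos(np.radians(-16.9)),np.sin(np.radians(-16.9))]);print(f,proj('t12',[*f,.088]))"
```

```text
t: 20.8
tcp_pos: [0.5722, -0.1979, 0.1069]
tool_rot: [0.685, 0.728, -0.001, -0.002]
force: [-6.7, 2.0, 10.9]
finger_gap: 0.179
t: 21.8
tcp_pos: [0.5697, -0.1996, 0.1068]
tool_rot: [0.187, 0.982, -0.001, -0.004]
force: [-13.2, -3.5, 12.0]
finger_gap: 0.18
t: 22.3
tcp_pos: [0.5697, -0.1998, 0.1068]
tool_rot: [0.145, 0.989, -0.001, -0.005]
force: [-12.9, -4.2, 12.9]
finger_gap: 0.179
[-0.51965273  0.66294134  1.58404319 -0.00659992  0.90228199 -1.79520519] 163.31929516441568
70 292 490 137 212
[ 0.64763146 -0.22067477] (np.float64(309.65981028899046), np.float64(153.52339267104156))
```

View pics/m12.png

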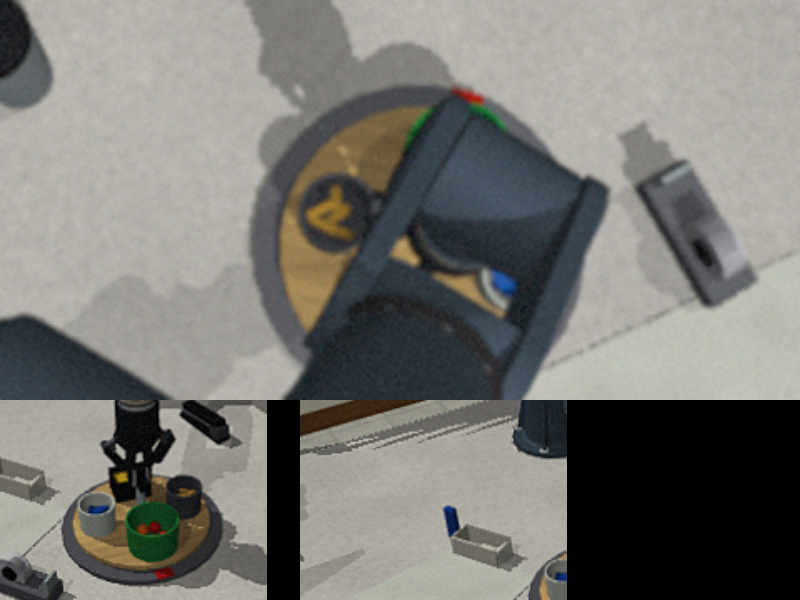

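```bash
python3 -c "
from h import *
a=cv2.imread('pics/s12.png');h=cv2.cvtColor(a,cv2.COLOR_BGR2HSV)
m=((h[...,0]>45)&(h[...,0]<85)&(h[...,1]>120)&(h[...,2]>25)).astype(np.uint8);n,l,st,c=cv2.connectedComponentsWithStats(m)
print([x for x in st[1:].tolist() if x[4]>100])
r=((h[...,0]<6)|(h[...,0]>174))&(h[...,1]>140)&(h[...,2]>60);ys,xs=np.nonzero(r);k=(ys>234);print('red',xs[k].mean(),ys[k].mean(),k.sum(),proj('s12',[.7073,-.2385,.012]))
for A in(-26,-22,-19,-17,-15,-12,-8):
  t=np.radians(A);P=[]
  for z,ro in((.088,.047),(.034,.042)):
    for q in np.linspace(0,6.28,60): P.append(proj('s12',[.573+.078*np.cos(t)+ro*np.cos(q),-.198+.078*np.sin(t)+ro*np.sin(q),z]))
  P=np.array(P);print(A,P.min(0).round(1),P.max(0).round(1))
s=manip.sense();print(s['t'],s['qd'].round(3) if hasattr(s['qd'],'round') else s['qd'],s['finger_gap'])"
```

```text
[[360, 25, 47, 28, 223], [362, 80, 56, 37, 799], [215, 211, 33, 36, 862]]
red 237.8125 253.46875 64 (np.float64(237.84433918168023), np.float64(254.13287987701017))
-26 [210.8 211. ] [243.4 245.1]
-22 [212.7 210.8] [245.2 244.9]
-19 [214.1 210.5] [246.6 244.6]
-17 [215.  210.4] [247.5 244.5]
-15 [215.9 210.2] [248.4 244.2]
-12 [217.2 209.9] [249.7 243.9]
-8 [219.  209.4] [251.4 243.4]
22.4 [ 0.     0.002  0.001 -0.001  0.001 -0.001] 0.18081436117494967
```

```bash
python3 -m crank '[[[0,0,0],0],[[0,0,0],0],[[0,0,0],0]]'; python3 -c "
from station import manip
print(manip.sign_off())"
```

```text
t: 22.7
tcp_pos: [0.5697, -0.1998, 0.1069]
tool_rot: [0.145, 0.989, -0.001, -0.005]
force: [-12.4, -5.4, 12.1]
finger_gap: 0.181
the job is handed in; nothing more can be done
None
```

I poured all six sweets into the green jar, stood the empty scoop upright on the desk, and turned the carousel until the jar faced the red mark. I handed in at 22.7 s while still gripping the bar at 40 N; the sign-off gives no verdict.

**How the scoop was tipped:** The tool can't tilt, so I pivoted the scoop in a light 20 N grip by pushing its lip against the outside of the jar. I then levelled it by dragging the lip back along the desk.

**Last checks:**
- **Sweets:** all six showed in the jar in the top view after the pour. After the turn I saw sweets in the jar in the scene view but did not count them again.
- **Scoop:** the picture fit just before release gave about 0° of tilt with its floor on the desk, and the last view shows it standing.
- **Jar:** its outline in the scene camera matches −17°, and the red mark was measured at −16.9°.
- **Arm:** it was at rest, with the fingers stopped at about 15.4 mm on the 16 mm bar.
- **Bystanders:** I never went near the tumbler, stapler or tape dispenser, but did not measure them again at the end.

**What did not go to plan:**
- On the way over the jar the scoop swung from about 37° to 60° by itself, with a 23 N upward force. The sweets went in before the tipping I had planned inside the jar.
- Its handle slid about 21 mm in the fingers while I was levelling it, leaving only a few millimetres of grip before release.
- I viewed 13 pictures, three over the budget of 10.

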